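Close and lock the sharps box after suture practice

ROBOT

A 6-joint arm with a two-finger parallel gripper is mounted at the origin on the work surface. World frame = base frame: x ahead of the robot, y to its left, z up, the work surface at z = 0. Lengths are in mm, angles in degrees, forces in N, time in s.
With the tool pointing down it reaches from about 300 to 850 mm from the base axis. Payload 4.2 kg.
Tool frame: the origin (TCP) lies midway between the tips of the shut fingers; the grasp point (between the pads) lies 19 mm behind it; x points along the fingers, y is the direction in which the jaws open and shut, and the axes are right-handed (so a half turn about x gives the same grasp; the last joint's range is limited). The gripper opens to 91 mm and grips with 3 to 60 N. Pads are 32 mm wide; open, the fingers measure 118 mm over their backs; the gripper's body (76 mm by 178 mm) begins 60 mm behind the grasp point.
Start: joints at [66.52, 18.312, 89.639, -0, 72.044, -1.146], TCP at [218.506, 531.882, 213.976] pointing down, gripper open.
Joint ranges: [-177.97, 177.97], [-48.28, 115.42], [12.27, 149.76], [-77.06, 257.06], [2.81, 150.46], [-146.56, 146.56]. Speed limits (degrees/s): [147.25, 147.25, 180, 180, 180, 180].

INTERFACE

Orientations are given as [roll, pitch, yaw] about the fixed x, y, z axes, in that order (R = Rz(yaw) Ry(pitch) Rx(roll)).
In Python, from workcell import env gives the robot as it stands.
- The arm moves only by the shell command python3 -m handwheel 'ROWS' [FORCE]. ROWS is text: rows parted by semicolons, each of 7 numbers parted by spaces: the turn, a rotation vector about the tool's x, y, z in degrees, then the shift along the tool's x, y, z in m, then the finger opening in m, from 0 to 0.0912. In form: rx ry rz x y z grip; .... A call has 1 to 12 rows; each row is the pose to reach, as a shift and turn from the pose commanded when the call began, along the tool's axes at that moment; what a row does not reach only later rows make up. A row lasts 1/12 s, in which the tool goes at most 41.7 mm and 7.16 degrees, less where a joint would pass 70% of its speed; a pose out of reach is approached as far as the arm can. A call with a gripper value outside its range is refused whole. The fingers move at their own pace and stop on an object; FORCE is the grip in N (left out, the last holds). Time passes only in rows, so rows that repeat a pose let the fingers close. It gives the time, the measured TCP pose, the force and the opening at its end, in the units of the state.
- env.state(): the state, without advancing time (a new reading comes with each control period).
- env.grab_frame(name): name is "scene" or "side" or "wrist"; returns the picture (480x640x3 uint8, red, green, blue); there is no depth.
- env.get_calibration(name): a dict with "mtx" (3x3 intrinsics, pixels), "T" (4x4, takes a point from camera to world coordinates); the wrist camera has in their place "hand_eye" (4x4, takes a point from camera to tool coordinates, whose origin is the TCP and whose axes are the tool frame's). Camera axes: x right, y up, looking along -z (the intrinsics and any distortion apply to the point x, -y, -z); pixel columns grow to the right and rows downward; lengths in mm; the calibration is good to about 2 mm. A picture is of the moment at which its call begins: read the wrist's pose just before it. get_calibration takes no time and is no camera call.
- env.job_done(): hands the job in, once; it reports no verdict.
The state is a dict: "time_s": time; "qpos": joint angles; "qvel": joint speeds; "effort": joint torques, N m; "ee_pos": TCP position; "ee_rot": TCP orientation; "force": force on the tool from outside, world axes, zero at the start; "torque": the same for the moment, N m; "gripper_width": finger opening in mm.
Only numpy, scipy, OpenCV 4.12 (cv2) and the standard library are available. Lean on these libraries where they do the work, as an engineer would, in place of code of your own. Each camera call takes 0.05 s, during which the arm holds its last target. There are 200 camera calls.

TASK

The suture practice is over: with the fingertips, push the red shutter of the yellow sharps box fully shut, and then push its black lock bolt all the way across to lock it. Only push, do not pick anything up; leave the white box's shutter and bolt as they are and do not disturb the other things on the table.

Things in the scene. Friction and masses are not known exactly. Their poses are not given: they have to be found in the camera images.
- sharps_box: the yellow sharps box, the one to close, 140 x 190 mm, fixed to the table in a steel bracket. Origin under its centre on the table; own x points roughly away from the robot, own y along its length. Flat lid top at z = 140 mm with a 60 x 60 mm opening centred at own x 0, y -50 mm. On it the red shutter slides along own y between rails 5 mm high (at x = +-42 mm), and the black lock bolt along own x at y +2 mm
- sharps_shutter (a joint): slide of the red shutter of the yellow sharps box, m: 0 = shut (end stop), 0.065 = fully open; it opens towards the box's own +y and is pushed shut towards own -y. Starts 0.040 to 0.065. Friction about 1.5 N, no spring, stays where left
- sharps_ridge (a point): centre of the top of the push ridge on the red shutter: an upright rib 50 mm along the box's x, 10 mm thick along its y, from the shutter plate (4 mm above the lid) to 20 mm above the lid; lies at box x = 0, y = -22 mm + shutter value, 160 mm above the table. The plate ends 8 mm past it on the +y side
- sharps_bolt (a joint): slide of the black lock bolt of the yellow sharps box, m: 0 = unlocked (at the near edge), 0.028 = locked (end stop, across behind the shut shutter); it locks towards the box's own +x. Starts 0 to 0.005. Friction about 2 N, no spring, stays where left. An open shutter does not block it
- sharps_knob (a point): centre of the top of the black bolt's knob: a block 14 mm along the box's x, 26 mm along its y, 21 mm above the lid; lies at box y = +2 mm, x = -58 mm + bolt value, 161 mm above the table. The bolt's low tongue (7 mm above the lid) reaches 16 mm past it on the +x side; the lid's near edge is at box x = -70 mm
- paper_box: same in shape and size as the yellow sharps box, but white with a blue shutter and grey bolt; for clean packaging; stays in use. Origin under its centre on the table
- paper_shutter (a joint): slide of the blue shutter of the white box for clean packaging, m: 0 = shut (end stop), 0.065 = fully open. Leave it
- paper_bolt (a joint): slide of the grey lock bolt of the white box for clean packaging, m: 0 = unlocked (at the near edge), 0.028 = locked (end stop, across behind the shut shutter). Leave it
- water: clear water bottle with blue cap, 64 mm across, 200 mm high, standing. Origin at the centre of its underside. Bystander, loose
- gel: clear hand-gel bottle with white cap, 60 mm across, 150 mm high, standing. Origin at the centre of its underside. Bystander, loose
- cup: brown cardboard cup, 72 mm across, 85 mm high, standing. Origin at the centre of its underside. Bystander, loose
- carton: white and green suture carton, 55 x 110 x 45 mm high. Origin at the centre of its underside. Bystander, loose
- tape: white roll of tape lying flat, 76 mm across, 25 mm high. Origin at the centre of its underside. Bystander, loose
- needle_holder: steel needle holder, 150 mm long, 9 mm thick, lying on the table; origin near its middle. Bystander, loose
- paper_ridge (a point): centre of the top of the blue shutter's push ridge, shaped as the red one. Leave it
- paper_knob (a point): centre of the top of the grey bolt's knob, shaped as the black one. Leave it
Things that resemble listed ones, but are neither listed nor needed, are in the scene too. What is meant by the sharps_box is not pink, and is the larger of those in its own colour.

How it is judged:
By the outcome, as a careful person would: the job done as asked, in the order asked, and still so for the second after the job is handed in, with the robot touching nothing.
It also fails if it takes over 48 s, if anything falls off the work surface, if the arm or the gripper's body presses on something with over 40 N, if the wrist force passes 120 N, or if a joint passes its speed limit or range.

## Working session

There is one attempt and no reset: what is moved stays moved. The work goes in short steps, Python scripts to look and compute and a shell command to move; the robot and the scene stay as the last step left them, time stands still between calls to the robot, and variables do not carry over. Pictures are saved under pics/ and viewed, on a budget of 10 in all, crops included, one or two more only if the job needs it, and the job is handed in when it is done.

```bash
mkdir -p pics; python3 - <<'E'
from workcell import env
import cv2
print(env.state())
for n in("scene","side"):
    cv2.imwrite(f"pics/{n}0.png",env.grab_frame(n)[:,:,::-1]); print(n,env.get_calibration(n))
print(env.get_calibration("wrist"))
E
```

```text
{'time_s': 0.0, 'qpos': array([ 6.65220056e+01,  1.83488546e+01,  8.97066579e+01, -6.30992307e-04,
        7.20426871e+01, -1.14803018e+00]), 'qvel': array([-0.03856811,  0.03295328,  0.01212184, -0.03781974,  0.00672895,
        0.04613321]), 'effort': array([-1.22721027e-03, -4.12451971e+01, -2.31973153e+01,  7.23575405e-02,
        4.59130865e-02, -1.55347552e-04]), 'ee_pos': array([218.28626358, 531.40864445, 213.14650094]), 'ee_rot': array([ -90.7980033 ,   89.90179862, -113.12777242]), 'force': array([-0.59670055, -0.48228526,  0.06678776]), 'torque': array([-0.0290666 , -0.03123829,  0.00542255]), 'gripper_width': 91.03963382789104}
scene {'mtx': array([[448.61392836,   0.        , 326.47795463],
       [  0.        , 448.61392836, 237.67859613],
       [  0.        ,   0.        ,   1.        ]]), 'T': array([[ 5.27041555e-01, -6.98584285e-01,  4.83949581e-01,
         1.00259757e+03],
       [ 8.49736154e-01,  4.24304283e-01, -3.12912678e-01,
        -3.57758326e+02],
       [ 1.32539996e-02,  5.76147440e-01,  8.17238312e-01,
         1.02969432e+03],
       [ 0.00000000e+00
[... 395 characters left out ...]
50995e+02],
       [ 1.93097431e-02,  7.18357268e-01,  6.95406334e-01,
         1.13091734e+03],
       [ 0.00000000e+00,  0.00000000e+00,  0.00000000e+00,
         1.00000000e+00]])}
{'mtx': array([[340.36516124,   0.        , 321.45797885],
       [  0.        , 340.36516124, 239.06500192],
       [  0.        ,   0.        ,   1.        ]]), 'hand_eye': array([[-3.36263374e-04,  2.37664780e-01, -9.71347178e-01,
        -1.70704718e+02],
       [ 9.99999661e-01, -6.49575815e-04, -5.05117598e-04,
         1.99557969e-01],
       [-7.51012297e-04, -9.71347019e-01, -2.37664481e-01,
        -6.52665508e+01],
       [ 0.00000000e+00,  0.00000000e+00,  0.00000000e+00,
         1.00000000e+00]])}
```

View pics/scene0.png

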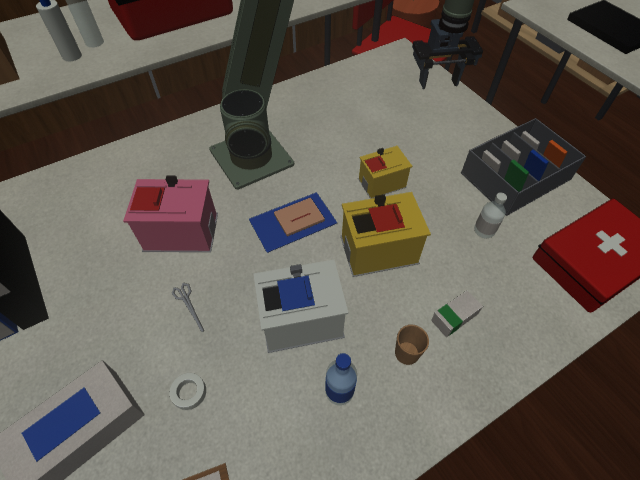

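View pics/side0.png

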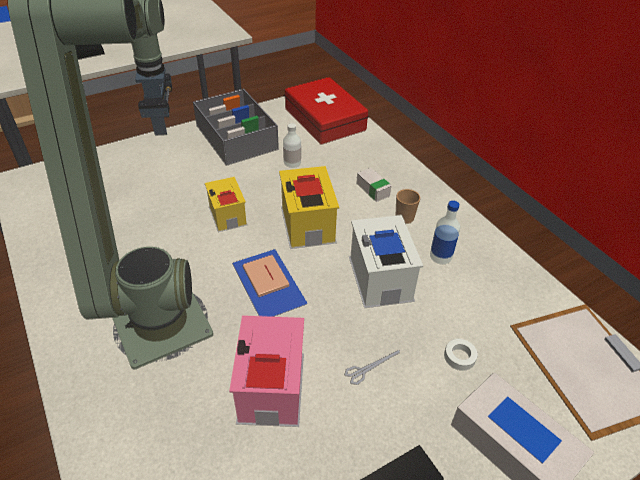

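Box candidates in the scene view are pink (170,215), small yellow (385,170), large yellow (385,232) and white (300,305). The large yellow one fits, being not pink and the larger of the two yellow boxes. I'll confirm it in an enlarged crop with both views side by side.

```bash
python3 - <<'E'
import cv2,numpy as np
a=cv2.imread("pics/scene0.png")[180:280,335:435]; b=cv2.imread("pics/side0.png")[155:255,260:360]
cv2.imwrite("pics/crop1.png",np.hstack([cv2.resize(i,(400,400),interpolation=cv2.INTER_CUBIC) for i in(a,b)]))
E
```

```text
(no output)
```

View pics/crop1.png

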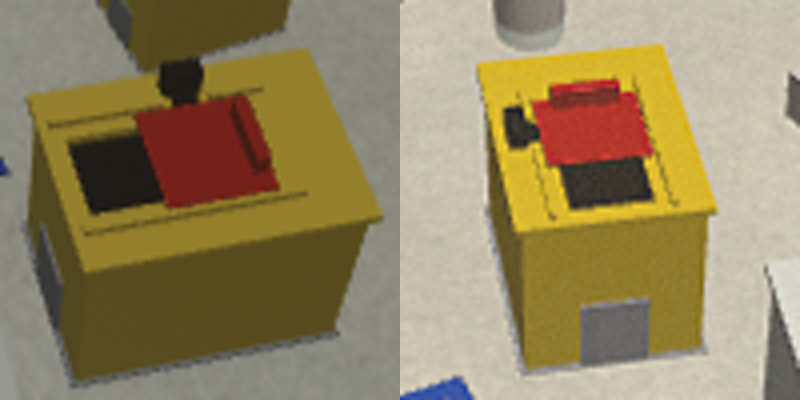

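The crop confirms the large yellow box: red shutter open, ridge on the +y side, black bolt at the near edge. Next I fit the pose from the lid corners in both views.

```bash
cat > h.py <<'E'
from workcell import env
import numpy as np
from scipy.optimize import least_squares
from scipy.spatial.transform import Rotation as R
def proj(n,P,T=None):
    c=env.get_calibration(n); T=c["T"] if T is None else T
    p=(np.atleast_2d(P)-T[:3,3])@T[:3,:3]; p=p*[1,-1,-1]; q=p@c["mtx"].T
    return q[:,:2]/q[:,2:]
def box(x,y,a,P):
    c,s=np.cos(a),np.sin(a); P=np.atleast_2d(P).astype(float)
    return np.c_[x+c*P[:,0]-s*P[:,1],y+s*P[:,0]+c*P[:,1],P[:,2]]
E
python3 - <<'E'
from h import *
C=[[-70,-95,140],[-70,95,140],[70,95,140],[70,-95,140]]
S=np.array([[342,204.25],[412,192],[430.5,234.25],[356.5,247.5]]);D=np.array([[290,213],[279.5,171.25],[325.5,166.25],[339,207.5]])
K={"scene":([380,196],[397.5,212.5]),"side":([288.7,183],[306,177])}
def f(v,w=("scene","side")):
    r=[]
    for n,o in(("scene",S),("side",D)):
        if n not in w: continue
        P=C+[[-58+v[4],2,161],[0,-22+v[3],160]]
        r.append(proj(n,box(*v[:3],P))-np.vstack([o,K[n]]))
    return np.concatenate(r).ravel()
for w in(("scene",),("side",),("scene","side")):
    s=least_squares(f,[550,150,0,50,2],args=(w,),x_scale=[10,10,.1,10,10]);v=s.x;print(w,v[:2],np.degrees(v[2]),v[3:],s.fun.round(1))
s=env.state();print(R.from_euler('xyz',s['ee_rot'],degrees=True).as_matrix().round(3))
E
```

```text
('scene',) [503.16101748 139.54147205] -18.82994557109281 [50.71119441 -0.17410215] [-0.2 -0.3  0.  -0.   0.5  0.1 -0.4  0.8  0.3 -0.1 -0.1 -0.6]
('side',) [502.76093016 139.16945198] -18.704238887973588 [49.50011112  2.90683873] [-0.9  0.  -0.4 -0.5  0.1 -0.3  0.6 -0.4  0.1  1.2  0.5 -0.2]
('scene', 'side') [503.03466902 139.42102218] -18.768821775188066 [50.47928426  1.52172874] [-0.3 -0.3 -0.1 -0.1  0.4  0.  -0.5  0.8  0.4  0.4 -0.3 -0.6 -0.9 -0.1
 -0.3 -0.6  0.2 -0.4  0.6 -0.4 -0.3  1.1  0.5 -0.4]
[[-0.001  0.38   0.925]
 [-0.001  0.925 -0.38 ]
 [-1.    -0.002 -0.   ]]
```

```bash
cat >> h.py <<'E'
BX=(503.03,139.42,np.radians(-18.77))
def go(P):  # turn and shift in tool axes to put TCP at box point P, tool y=box y, tool z=box x
    s=env.state(); M=R.from_euler('xyz',s['ee_rot'],degrees=True).as_matrix()
    c,q=np.cos(BX[2]),np.sin(BX[2]); T=np.array([[0,-q,c],[0,c,q],[-1,0,0]])
    t=box(*BX,P)[0]
    b=box(0,0,-BX[2],s['ee_pos']-[BX[0],BX[1],0])[0]
    print("t",s['time_s'],"box tcp",b.round(1),"F box",box(0,0,-BX[2],s['force'])[0].round(1),"turn",R.from_matrix(M.T@T).as_rotvec(degrees=True).round(2),"shift",(M.T@(t-s['ee_pos'])/1000).round(4))
E
python3 -c "
from h import *
go([0,58,190])"
```

```text
t 0.1 box tcp [-395.7  279.6  213.2] F box [-0.2 -0.6  0.3] turn [-3.56 -0.    0.09] shift [ 0.0235 -0.1965  0.4087]
```

```bash
python3 -m handwheel '0 0 0 0 -0.008 0.017 0; -0.5 0 0 0 -0.024 0.05 0; -1 0 0 0.002 -0.041 0.085 0; -1.5 0 0 0.004 -0.057 0.119 0; -2 0 0 0.006 -0.074 0.153 0; -2.5 0 0 0.008 -0.09 0.187 0; -3 0 0 0.01 -0.107 0.222 0; -3.5 0 0 0.012 -0.123 0.256 0; -3.5 0 0 0.014 -0.14 0.29 0; -3.5 0 0 0.016 -0.156 0.324 0; -3.5 0 0 0.018 -0.173 0.359 0; -3.5 0 0 0.02 -0.185 0.385 0' 20; python3 -m handwheel '0 0 0 0.003 -0.01 0.02 0; 0 0 0 0.003 -0.011 0.024 0; 0 0 0 0.003 -0.011 0.024 0; 0 0 0 0.003 -0.011 0.024 0'
python3 - <<'E'
from h import *
import cv2
go([0,52,150])
cv2.imwrite("pics/w1.png",env.grab_frame("wrist")[:,:,::-1])
E
```

```text
time_s: 1.1
ee_pos: [505.7, 211.9, 193.5]
ee_rot: [-76.4, 90.0, -95.3]
force: [-0.7, 0.8, 0.1]
gripper_width: 14.1
time_s: 1.43
ee_pos: [522.9, 196.6, 190.6]
ee_rot: [-175.7, 89.9, 165.5]
force: [-0.1, 1.0, -0.1]
gripper_width: 0.2
t 1.4333 box tcp [  0.4  60.6 190.6] F box [-0.4  0.9 -0.1] turn [-0.08 -0.08  0.01] shift [ 0.0406 -0.0086 -0.0003]
```

View pics/w1.png

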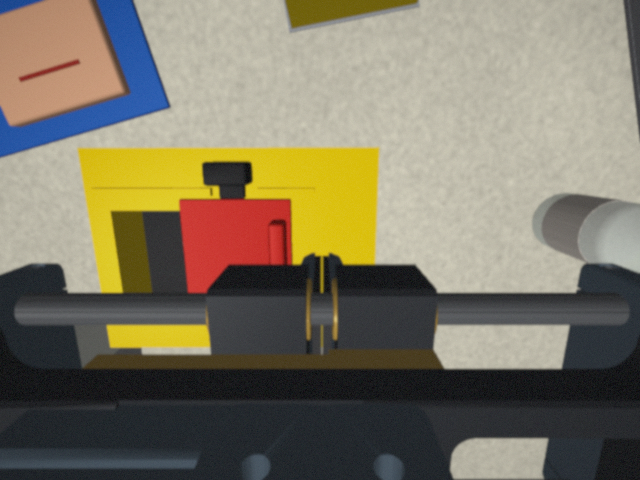

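The wrist view shows the lid's near corners at (80,149) and (378,149), the knob at (227,172) and the ridge's near end at (278,222). The fingers are clear on the ridge's +y side. I'll check this against the fit.

```bash
python3 -c "
from h import *
s=env.state();T=np.eye(4);T[:3,:3]=R.from_euler('xyz',s['ee_rot'],degrees=True).as_matrix();T[:3,3]=s['ee_pos']
T=T@env.get_calibration('wrist')['hand_eye']
print(proj('wrist',box(*BX,[[-70,-95,140],[-70,95,140],[-25,28.5,160],[-56.5,2,161]]),T).round(1))"
```

```text
[[ 73.3 148. ]
 [375.4 148. ]
 [267.4 224.4]
 [219.3 171.3]]
```

```bash
python3 -m handwheel '0 0 0 0.02 0 0 0; 0 0 0 0.03 -0.003 0 0; 0 0 0 0.038 -0.004 0 0; 0 0 0 0.041 -0.004 0 0; 0 0 0 0.041 -0.004 0 0; 0 0 0 0.041 -0.004 0 0'; python3 -c "
from h import *
go([0,-3.5,150])"
```

```text
time_s: 1.98
ee_pos: [522.3, 192.8, 150.3]
ee_rot: [51.7, 90.0, 32.8]
force: [-0.0, -0.7, -0.3]
gripper_width: 0.4
t 1.9833 box tcp [  1.   56.8 150.3] F box [ 0.2 -0.7 -0.3] turn [-0.04  0.02 -0.02] shift [ 0.0002 -0.0603 -0.001 ]
```

```bash
python3 -m handwheel '0 0 0 0 -0.005 0 0; 0 0 0 0 -0.01 0 0; 0 0 0 0 -0.015 0 0; 0 0 0 0 -0.02 0 0; 0 0 0 0 -0.025 0 0; 0 0 0 0 -0.03 0 0; 0 0 0 0 -0.035 0 0; 0 0 0 0 -0.04 0 0; 0 0 0 0 -0.044 0 0; 0 0 0 0 -0.048 0 0; 0 0 0 0 -0.051 0 0; 0 0 0 0 -0.052 0 0';python3 -m handwheel '0 0 0 0 -0.001 0 0; 0 0 0 0 -0.002 0 0; 0 0 0 0 -0.003 0 0; 0 0 0 0 -0.003 0 0'; python3 -c "
from h import *
go([0,-3.5,150])"
```

```text
time_s: 2.98
ee_pos: [505.3, 142.8, 149.9]
ee_rot: [-63.1, 90.0, -82.0]
force: [1.7, 0.9, 1.0]
gripper_width: 0.7
time_s: 3.32
ee_pos: [504.4, 140.4, 149.9]
ee_rot: [-128.7, 90.0, -147.6]
force: [0.8, 0.1, 0.9]
gripper_width: 0.3
t 3.3167 box tcp [  1.    1.3 149.9] F box [0.7 0.4 0.9] turn [-0.06 -0.01  0.01] shift [-0.0001 -0.0048 -0.001 ]
```

```bash
python3 -m handwheel '0 0 0 0 -0.001 0 0; 0 0 0 0 -0.002 0 0; 0 0 0 0 -0.002 0 0';python3 -m handwheel '0 0 0 0 -0.001 0 0; 0 0 0 0 -0.002 0 0; 0 0 0 0 -0.002 0 0'; python3 -m handwheel '0 0 0 0 -0.001 0 0; 0 0 0 0 -0.002 0 0; 0 0 0 0 -0.002 0 0'; python3 - <<'E'
from h import *
import cv2
go([0,-3.5,150])
cv2.imwrite("pics/w2.png",env.grab_frame("wrist")[:,:,::-1])
E
```

```text
time_s: 3.57
ee_pos: [503.7, 138.4, 149.9]
ee_rot: [-122.2, 90.0, -141.0]
force: [1.6, 1.5, 0.6]
gripper_width: 0.3
time_s: 3.82
ee_pos: [503.0, 136.5, 149.9]
ee_rot: [-126.1, 90.0, -144.9]
force: [1.3, 1.1, -0.4]
gripper_width: 1.0
time_s: 4.07
ee_pos: [502.4, 134.6, 149.9]
ee_rot: [-108.8, 90.0, -127.6]
force: [0.8, 0.2, -0.1]
gripper_width: 0.3
t 4.0667 box tcp [  1.   -4.8 149.9] F box [ 0.7  0.4 -0.1] turn [-0.07 -0.    0.01] shift [-0.0001  0.0013 -0.001 ]
```

View pics/w2.png

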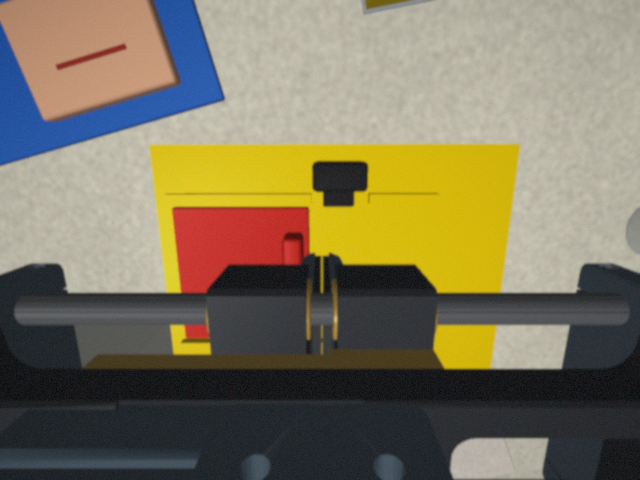

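The shutter is nearly shut: ridge at (293,247), plate edge at x≈309. There is no stop force yet, so I keep pushing until the end stop shows.

```bash
for i in 1; do python3 -m handwheel '0 0 0 0 -0.001 0 0; 0 0 0 0 -0.002 0 0; 0 0 0 0 -0.002 0 0';python3 -m handwheel '0 0 0 0 -0.001 0 0; 0 0 0 0 -0.002 0 0; 0 0 0 0 -0.002 0 0'; done; python3 -c "
from h import *
go([0,-3.5,150])"
```

```text
time_s: 4.37
ee_pos: [502.2, 133.8, 150.0]
ee_rot: [87.7, 89.9, 68.8]
force: [2.1, 4.9, -1.4]
gripper_width: 0.3
time_s: 4.62
ee_pos: [502.2, 133.7, 150.1]
ee_rot: [87.2, 89.6, 68.3]
force: [2.6, 9.7, -2.4]
gripper_width: 0.5
t 4.6167 box tcp [  1.   -5.7 150.1] F box [-0.7 10.  -2.4] turn [-0.15  0.02 -0.37] shift [ 0.0001  0.0022 -0.001 ]
```

End stop reached: position held at y≈-5.7 while force rose to 10 N. Next I back off, lift and go to the near side of the knob.

```bash
python3 -m handwheel '0 0 0 0 0.006 0 0; 0 0 0 0 0.012 0 0; 0 0 0 -0.015 0.012 0 0; 0 0 0 -0.035 0.012 0 0; 0 0 0 -0.04 0.012 -0.015 0; 0 0 0 -0.04 0.012 -0.04 0; 0 0 0 -0.04 0.012 -0.07 0; 0 0 0 -0.04 0.012 -0.09 0; 0 0 0 -0.04 0.012 -0.1 0; 0 0 0 -0.04 0.012 -0.1 0; 0 0 0 -0.04 0.012 -0.1 0'; python3 - <<'E'
from h import *
import cv2
go([-98,4.5,150])
s=env.state();T=np.eye(4);T[:3,:3]=R.from_euler('xyz',s['ee_rot'],degrees=True).as_matrix();T[:3,3]=s['ee_pos']
T=T@env.get_calibration('wrist')['hand_eye']
print(proj('wrist',box(*BX,[[-70,-95,140],[-70,95,140],[-56.5,-11,161],[-56.5,15,161]]),T).round(1))
cv2.imwrite("pics/w3.png",env.grab_frame("wrist")[:,:,::-1])
cv2.imwrite("pics/s3.png",cv2.resize(env.grab_frame("side")[130:280,220:420,::-1],(800,600)))
E
```

```text
time_s: 5.53
ee_pos: [410.4, 174.7, 190.0]
ee_rot: [3.8, 89.9, -15.0]
force: [0.1, -0.5, 0.9]
gripper_width: 0.5
t 5.5333 box tcp [-99.1   3.6 190. ] F box [ 0.3 -0.4  0.9] turn [-0.    0.05 -0.  ] shift [0.04   0.0009 0.001 ]
[[179.3 295.2]
 [452.4 295.3]
 [298.4 327.7]
 [338.7 327.7]]
```

View pics/s3.png

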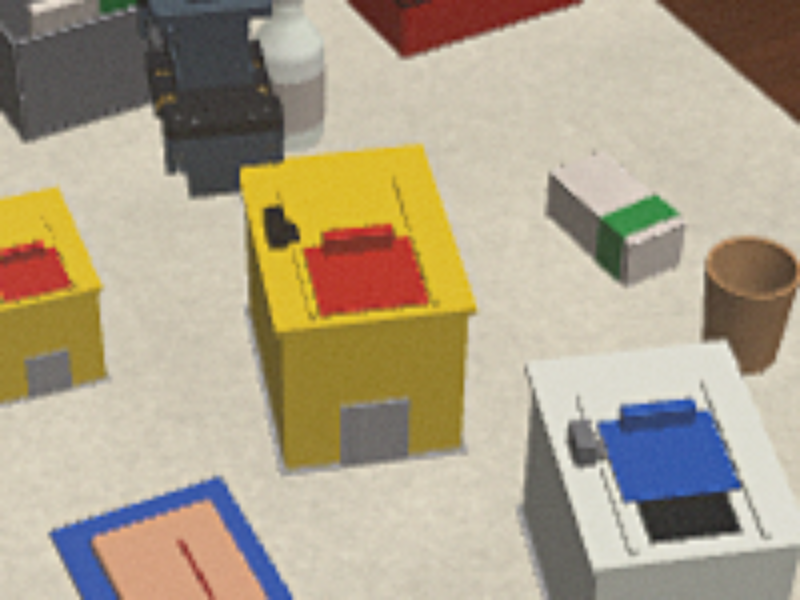

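The side view shows the red shutter shut over the opening (360,275), the knob at (278,228) and everything else in place. Now I lower and push the bolt in +x.

```bash
python3 -m handwheel '0 0 0 0.02 0 0 0; 0 0 0 0.035 0.001 0 0; 0 0 0 0.04 0.001 0 0; 0 0 0 0.04 0.001 0.004 0; 0 0 0 0.04 0.001 0.008 0; 0 0 0 0.04 0.001 0.012 0; 0 0 0 0.04 0.001 0.016 0; 0 0 0 0.04 0.001 0.019 0; 0 0 0 0.04 0.001 0.022 0; 0 0 0 0.04 0.001 0.025 0;  0 0 0 0.04 0.001 0.028 0; 0 0 0 0.04 0.001 0.028 0'; python3 -m handwheel '0 0 0 0 0 0.003 0; 0 0 0 0 0 0.006 0; 0 0 0 0 0 0.009 0; 0 0 0 0 0 0.011 0; 0 0 0 0 0 0.011 0'; python3 -c "
from h import *
go([-53,4.5,150])"
```

```text
time_s: 6.63
ee_pos: [437.8, 166.4, 150.0]
ee_rot: [10.1, 90.0, -8.7]
force: [0.1, -0.2, -0.4]
gripper_width: 0.4
time_s: 7.05
ee_pos: [448.2, 162.8, 149.9]
ee_rot: [-5.2, 90.0, -24.0]
force: [-0.6, 0.0, 0.4]
gripper_width: 0.2
t 7.05 box tcp [-59.4   4.5 149.9] F box [-0.6 -0.1  0.4] turn [-0.07  0.03  0.  ] shift [-0.0001  0.0001  0.0064]
```

```bash
python3 -m handwheel '0 0 0 0 0 0.002 0; 0 0 0 0 0 0.004 0; 0 0 0 0 0 0.004 0';python3 -m handwheel '0 0 0 0 0 0.001 0; 0 0 0 0 0 0.002 0; 0 0 0 0 0 0.002 0'; python3 -m handwheel '0 0 0 0 0 0.001 0; 0 0 0 0 0 0.002 0; 0 0 0 0 0 0.002 0'; python3 - <<'E'
from h import *
import cv2
go([-53,4.5,150])
cv2.imwrite("pics/s4.png",cv2.resize(env.grab_frame("side")[155:255,240:373,::-1],(800,600)))
E
```

```text
time_s: 7.3
ee_pos: [451.3, 161.7, 149.9]
ee_rot: [-170.0, 90.0, 171.2]
force: [-3.0, 1.5, 1.5]
gripper_width: 0.2
time_s: 7.55
ee_pos: [451.4, 161.6, 149.9]
ee_rot: [-177.5, 89.7, 163.6]
force: [-6.6, 4.0, 4.2]
gripper_width: 0.6
time_s: 7.8
ee_pos: [451.4, 161.6, 149.9]
ee_rot: [-177.9, 89.5, 163.2]
force: [-10.5, 5.2, 7.6]
gripper_width: 0.5
t 7.8 box tcp [-56.    4.4 149.9] F box [-11.6   1.6   7.6] turn [-0.13 -0.49  0.02] shift [-0.0001  0.0001  0.003 ]
```

View pics/s4.png

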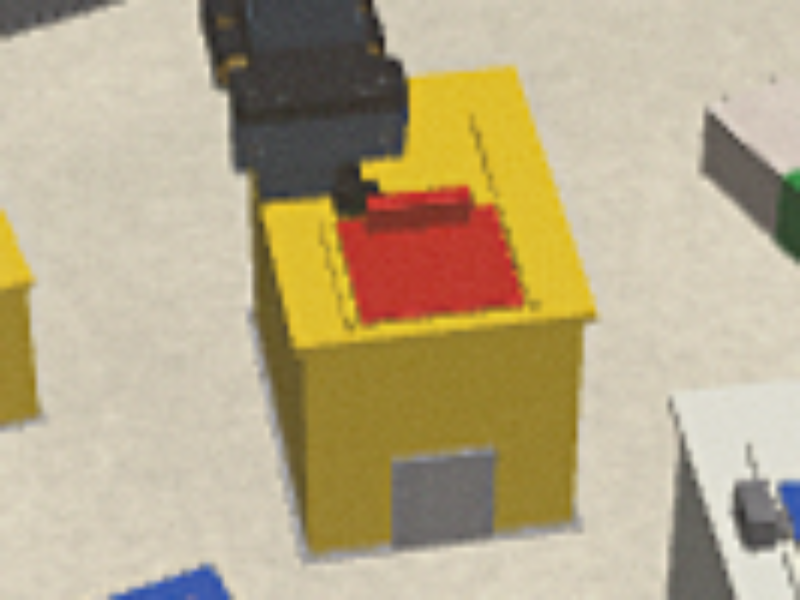

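Bolt stopped at x≈-56 with force up to 12 N. I give it one firmer push, then retract and measure.

```bash
python3 -m handwheel '0 0 0 0 0 0.002 0; 0 0 0 0 0 0.004 0; 0 0 0 0 0 0.004 0; 0 0 0 0 0 0.004 0'; python3 -m handwheel '0 0 0 0 0 -0.008 0; 0 0 0 0 0 -0.015 0; 0 0 0 0 0 -0.025 0; 0 0 0 -0.02 0 -0.04 0; 0 0 0 -0.05 0 -0.06 0; 0 0 0 -0.08 0 -0.08 0; 0 0 0 -0.1 0.03 -0.1 0; 0 0 0 -0.1 0.06 -0.12 0; 0 0 0 -0.1 0.09 -0.13 0; 0 0 0 -0.1 0.1 -0.13 0; 0 0 0 -0.1 0.1 -0.13 0'; python3 - <<'E'
from h import *
import cv2
go([0,0,0])
I=[env.grab_frame(n)[:,:,::-1] for n in("scene","side")]
cv2.imwrite("pics/f.png",np.hstack([cv2.resize(I[0][180:280,335:435],(400,400)),cv2.resize(I[1][155:255,260:360],(400,400))]))
for b in(20,24,28):print(b,[(proj(n,box(*BX,[[-58+b,2,161],[0,-22,160]]))-o)*4 for n,o in(("scene",[335,180]),("side",[260,155]))])
E
```

```text
time_s: 8.18
ee_pos: [451.6, 161.5, 150.0]
ee_rot: [-178.2, 89.0, 162.8]
force: [-21.0, 10.4, 14.4]
gripper_width: 0.5
time_s: 9.1
ee_pos: [368.8, 297.6, 249.7]
ee_rot: [33.6, 89.9, 15.0]
force: [0.7, 0.1, 0.8]
gripper_width: 0.3
t 9.1 box tcp [-178.   106.6  249.7] F box [0.7 0.3 0.8] turn [ 0.11  0.07 -0.05] shift [ 0.2499 -0.1071  0.1775]
20 [array([[190.12505431,  87.44046533],
       [170.88633613, 141.42997685]]), array([[139.5399119 , 113.69525034],
       [198.87357162, 130.24554894]])]
24 [array([[192.00735776,  92.24034394],
       [170.88633613, 141.42997685]]), array([[145.16056553, 113.08837303],
       [198.87357162, 130.24554894]])]
28 [array([[193.89714675,  97.0593107 ],
       [170.88633613, 141.42997685]]), array([[150.77678569, 112.48197441],
       [198.87357162, 130.24554894]])]
```

View pics/f.png

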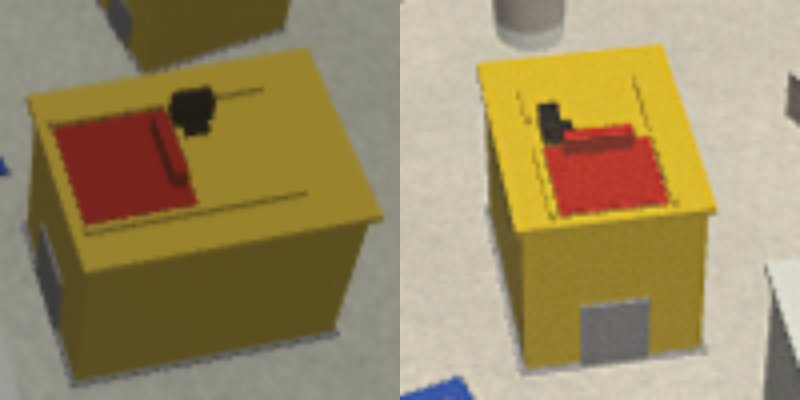

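Knob at scene (193,96) and side (148,108) of the crops matches a bolt value of about 28. The ridge at (170,146) and (198,131) matches 0. As a last check I'll difference the before and after images for changes elsewhere, then hand in.

```bash
python3 - <<'E'
from h import *
import cv2
for n in("scene","side"):
    a=cv2.GaussianBlur(cv2.imread(f"pics/{n}0.png"),(5,5),0);b=cv2.GaussianBlur(env.grab_frame(n)[:,:,::-1].copy(),(5,5),0)
    m=(cv2.absdiff(a,b).max(2)>35).astype(np.uint8)
    print(n,[s[:5].tolist() for s in cv2.connectedComponentsWithStats(m)[2][1:] if s[4]>15])
env.job_done()
E
```

```text
scene [[236, 0, 5, 14, 48], [375, 0, 83, 137, 4492], [433, 21, 5, 6, 18], [233, 23, 4, 17, 48], [442, 35, 19, 22, 244], [418, 59, 11, 3, 19], [451, 75, 9, 12, 74], [266, 79, 22, 47, 653], [214, 120, 14, 32, 265], [374, 194, 13, 11, 97], [377, 202, 28, 29, 553], [348, 209, 28, 27, 540]]
side [[8, 0, 26, 91, 787], [32, 0, 4, 14, 19], [53, 0, 4, 11, 22], [124, 0, 16, 9, 77], [136, 0, 121, 77, 4842], [141, 8, 9, 19, 64], [119, 13, 8, 18, 95], [77, 34, 74, 61, 1607], [77, 52, 8, 5, 30], [226, 65, 21, 9, 75], [219, 72, 15, 21, 180], [241, 73, 5, 5, 18], [164, 75, 7, 12, 40], [226, 79, 24, 13, 104], [160, 85, 3, 9, 19], [166, 90, 3, 9, 17], [221, 94, 33, 33, 662], [139, 101, 29, 9, 130], [33, 112, 9, 9, 63], [36, 122, 15, 37, 240], [154, 127, 14, 9, 101], [226, 126, 20, 12, 158], [95, 141, 43, 118, 2624], [44, 159, 83, 161, 2091], [285, 174, 37, 20, 503], [297, 194, 30, 16, 384], [173, 258, 19, 18, 206], [191, 276, 5, 22, 86], [171, 279, 14, 26, 192], [120, 289, 7, 10, 20], [171, 311, 7, 6, 24]]
the job is handed in; nothing more can be done
```

The large yellow sharps box is shut and locked. I pushed the red shutter to its end stop first, then the black bolt across to its end stop, using the closed fingertips only.

- **Shutter:** it stopped moving while the push rose to about 10 N. In the last pictures its ridge lies where a fully shut shutter should be, within a couple of mm.
- **Bolt:** it stopped moving while the push rose to about 27 N. The knob in both cameras fits a travel of about 27–28 mm, against 28 mm for locked.
- **Other things:** comparing the before and after images from both cameras, the only changes were the arm and this box's shutter and bolt. The white box and the loose things looked unmoved.
- **Disagreement:** the wrist camera placed the box about 3 mm further along its own y than the two fixed cameras did. The fingers also met both stops 2–3 mm off the predicted positions. I relied on the force at the stops instead.

The robot was clear of everything when I handed the job in, at about 9 s of the 48 s allowed.

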